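Open the two-key incubator drawer

TASK

Open the culture-dish drawer of the small white bench incubator. Press its two orange release keys down together, one fingertip on each, and hold both down until the sprung drawer has slid out by itself, then let go; last, with a fingertip in the drawer's open-topped finger pull, gently draw the drawer out to its stop and move clear. Grasp and lift nothing: do not pinch or push the pull's metal front plate, do not touch the dish, and leave everything else where it stands.

Things in the scene. Friction and masses are not known exactly. Their poses are not given: they have to be found in the camera images.
- incubator: white bench incubator, fixed, 200 mm deep (x), 190 mm wide (y); origin at the centre of its underside on the worktop; its -x face is the front, 100 mm from the origin, where the drawer comes out. Along the front is a deck 86 mm high carrying the keys; from 32 mm in front of the origin backwards a control head 112 mm high
- key_left (a joint): travel of the left release key (+y side of the incubator), m: 0 up, 0.006 fully down. Spring: 1.4 N to start, about 4 N at the bottom. Its catch lets the drawer go beyond 0.0035; it springs up when let go
- key_right (a joint): the same for the right release key (-y side)
- key_left_top (a point): top centre of the left orange release key (the one on the incubator's +y side): cap 28 mm along the incubator's y, 26 mm along its x, flat top 94 mm above the worktop, 7 mm proud of the bezel; the two keys stand 68 mm apart centre to centre (40 mm clear between them), in line along the incubator's y; moves with the key
- key_right_top (a point): top centre of the right orange release key (the one on the incubator's -y side): cap 28 mm along the incubator's y, 26 mm along its x, flat top 94 mm above the worktop, 7 mm proud of the bezel; the two keys stand 68 mm apart centre to centre (40 mm clear between them), in line along the incubator's y; moves with the key
- drawer (a joint): how far the drawer is out, m: 0 shut, 0.105 at its stop; it slides along the incubator's -x. Each key's catch holds it, so one key alone frees nothing. With both keys down a damped spring slides it out slowly to about 0.040 in about 4 s; if a key is let go before about 0.013, a second catch stops it there until both are pressed again. Beyond 0.040 it runs freely (about 1 N of friction) and stays where it is left
- drawer_pull (a point): centre of the finger pull's open top, 50 mm above the worktop, on the drawer's middle line and moving with it. The pull is a grey open-topped box in front of the grey drawer panel: inside 38 mm along the incubator's x, 92 mm along y, 31 mm deep; its front wall is 5 mm thick and begins 19 mm towards -x from this point; the drawer panel behind it (19 mm towards +x, 150 mm wide) is 70 mm high
- pull_plate (a point): middle of the thin aluminium plate, 96 x 28 mm, on the outside (-x side) of the finger pull's front wall, 32 mm above the worktop. Not to be pinched or pushed
- dish_seat (a point): centre of the dish seat on the drawer floor, 20 mm above the worktop, 68 mm behind the pull; a 6 mm high ring of 64 mm inner diameter
- culture_dish: loose clear culture dish with pink medium, 59 mm diameter, 15 mm high, lying in the drawer's seat; origin at the centre of its underside. Must stay in the seat, untouched
- dropper_stain: loose brown dropper bottle, black cap, 37 mm diameter, 88 mm high, left of the incubator; origin at the centre of its underside
- cup_yellow: loose sample cup with yellow lid, 59 mm diameter, 72 mm high, origin at the centre of its underside
- cup_red: loose sample cup with red lid, 59 mm diameter, 72 mm high, origin at the centre of its underside
- dropper_oil: loose white dropper bottle, green band, 33 mm diameter, 78 mm high, origin at the centre of its underside
- bench_timer: loose bench timer lying on its back, 62 x 66 x 23 mm, origin at the centre of its underside
- slide_box: loose blue slide box, 68 x 98 x 30 mm, origin at the centre of its underside
- pipette_red: loose red pipette lying on its side, about 221 mm long, 26 mm high, origin under its middle

How it is judged:
On the way, in this order (a step that is already met when the one before it is completed fails the run):
1. both keys are held down together while the drawer slides out past its second catch (value of joint each of key_left, key_right above 0.003 m and value of joint drawer above 0.0145 m), for 0.1 s.
2. both keys are let go and the drawer stands partly out (value of joint each of key_left, key_right below 0.0015 m and value of joint drawer below 0.07 m), for 0.1 s.
3. the drawer is drawn out to its stop (value of joint drawer above 0.098 m), for 0.1 s.
At the end, for the whole second after the job is handed in: the drawer rests out at its stop (at least 98 of 105 mm), both keys are up again (within 1.5 mm), and the dish lies flat in its seat (within 8 mm of its centre) (value of joint drawer above 0.098 m and not (velocity of joint drawer below -0.005 m/s) and velocity of joint drawer below 0.005 m/s and value of joint each of key_left, key_right below 0.0015 m and horizontal distance between culture_dish and dish_seat below 0.008 m and height (world z) of culture_dish below 0.024 m and angle between culture_dish's own z axis and vertical below 0.1 rad and linear speed of culture_dish below 0.02 m/s); the robot touches nothing.
It fails at once if the dish is touched by the gripper or arm (contact force between any of the fingers, the arm and culture_dish above 0.3 N).
It fails at once if the dish is lifted or tipped from its seat (height (world z) of culture_dish above 0.027 m or angle between culture_dish's own z axis and vertical above 0.25 rad).
It fails at once if the metal front plate of the pull is pinched or pushed (contact force between any of the fingers, the arm and pull_plate above 2 N).
It fails at once if the drawer is jerked out (faster than 0.4 m/s) (velocity of joint drawer above 0.4 m/s).
It fails at once if a bystander is moved by more than 15 mm (distance of any of dropper_stain, cup_yellow, cup_red, dropper_oil, bench_timer, slide_box, pipette_red from where it was at the start of the episode above 0.015 m).
It also fails if it takes over 48 s, if anything falls off the work surface, if the arm or the gripper's body presses on something with over 40 N, if the wrist force passes 120 N, or if a joint passes its speed limit or range.

ROBOT

A 6-joint arm with a two-finger parallel gripper is mounted at the origin on a cart in front of the work surface, level with it; the furniture and walls round the work are solid. World frame = base frame: x ahead of the robot, y to its left, z up, the work surface at z = 0. Lengths are in m, angles in rad, forces in N, time in s.
With the tool pointing down it reaches from about 0.375 to 0.9 m from the base axis. Payload 3.1 kg.
Tool frame: the origin (TCP) lies between the finger pads; the fingertips stand 17 mm ahead of it and the grasp point (between the pads) lies 2 mm behind it; z points along the fingers, y is the line along which they close (so a half turn about z gives the same grasp; the last joint's range is limited). The gripper opens to 85 mm and grips with 20 to 120 N. Pads are 22 mm wide; open, the fingers measure 114 mm over their backs; the gripper's body (76 mm by 85 mm) begins 54 mm behind the grasp point. The pads swing forward as they close: fully open they stand 13 mm farther back than shut.
Start: joints at [0.96, 0.527, 1.433, -0, 1.181, -0.178], TCP at [0.262, 0.567, 0.248] pointing down, gripper open.
Joint ranges: [-3.08, 3.08], [-0.75, 2.2], [0.22, 2.44], [-1.43, 4.57], [0, 2.65], [-2.85, 2.85]. Speed limits (rad/s): [2.79, 2.79, 3.14, 3.14, 3.14, 3.14].

INTERFACE

Orientations are given as a unit quaternion [x, y, z, w].
In Python, from station import sense, vision, order gives the robot as it stands.
- The arm moves only by the shell command python3 -m crank 'ROWS' [OPENING] [FORCE]. ROWS is JSON, a list of rows, each an object with "dp": the shift along the world's x, y, z in units of 30 mm (1.0 is 30 mm), a list of three; "angular": the turn, a rotation vector about the world's x, y, z in degrees, a list of three. In form: [{"dp": [dx, dy, dz], "angular": [ax, ay, az]}, ...]. A call has 1 to 20 rows; each row shifts and turns the commanded pose from where the row before left it; what a row does not reach is not made up. A row lasts 1/10 s, in which the tool goes at most 50 mm and 8.59 degrees, less where a joint would pass 70% of its speed; a pose out of reach is approached as far as the arm can. A call is refused whole if a number of a shift passes 1 or a number of a turn 8.59, either way. A call with a gripper value outside its range is refused whole. OPENING is the closure, from 0 (fully open) to 1 (shut), set as the call begins (- or left out, the last holds). The fingers move at their own pace and stop on an object; FORCE is the grip in N (left out, the last holds). Time passes only in rows, so rows that do not move let the fingers close. It gives the time, the measured TCP pose, the force, the opening and the grip force at its end, in the units of the state.
- sense(): the state, without advancing time (a new reading comes with each control period).
- vision.snapshot(name): name is "scene" or "top"; returns a dict with "image" (420x560x3 uint8, blue, green, red), "range_z" (420x560 float32, m along the optical axis (not along the pixel's ray), 0 where there is no reading), "mtx" (3x3 intrinsics, pixels), "pose" (4x4, takes a point from camera to world coordinates). Camera axes: x right, y down, z forward; pixel columns grow to the right and rows downward; lengths in m; the calibration is good to about 2 mm. A picture is of the moment at which its call begins.
- order.sign_off(): hands the job in; it is judged then, once.
The state is a dict: "t": time; "q": joint angles; "qd": joint speeds; "tau": joint torques, N m; "tcp_pos": TCP position; "tool_rot": TCP orientation; "force": force on the tool from outside, world axes, zero at the start; "ft_torque": the same for the moment, N m; "finger_gap": opening from 0.0 (shut) to 1.0 (fully open); "gripper_force": force on a finger pad.
Only numpy, scipy, OpenCV 4.12 (cv2) and the standard library are available. Lean on these libraries where they do the work, as an engineer would, in place of code of your own. Each camera call takes 0.05 s, during which the arm holds its last target. There are 200 camera calls.

## Working session

There is one attempt and no reset: what is moved stays moved. The work goes in short steps, Python scripts to look and compute and a shell command to move; the robot and the scene stay as the last step left them, time stands still between calls to the robot, and variables do not carry over. Pictures are saved under pics/ and viewed, at most 10 in all, crops included, and the job is handed in when it is done.

```bash
ls; mkdir -p pics; python3 - <<'E'
from station import sense, vision
import cv2,pickle
d={n:vision.snapshot(n) for n in("scene","top")}
pickle.dump(d,open('s.pkl','wb'))
for n in d: cv2.imwrite(f'pics/{n}0.png',d[n]['image']); print(n,d[n]['pose'].round(3).tolist())
s=sense();print(s['t'],s['tcp_pos'],s['tool_rot'],s['finger_gap'])
E
```

```text
pics
scene [[0.999, 0.047, -0.013, 0.572], [0.048, -0.88, 0.473, -0.493], [0.011, -0.473, -0.881, 1.189], [0.0, 0.0, 0.0, 1.0]]
top [[-0.024, -0.985, 0.168, 0.281], [-1.0, 0.024, -0.002, 0.111], [-0.002, -0.168, -0.986, 1.623], [0.0, 0.0, 0.0, 1.0]]
0.1 [0.26175224 0.56688847 0.24742696] [ 2.14704592e-01  9.76678558e-01 -8.91791754e-04 -3.69747973e-04] 0.9998830295953567
```

View pics/scene0.png

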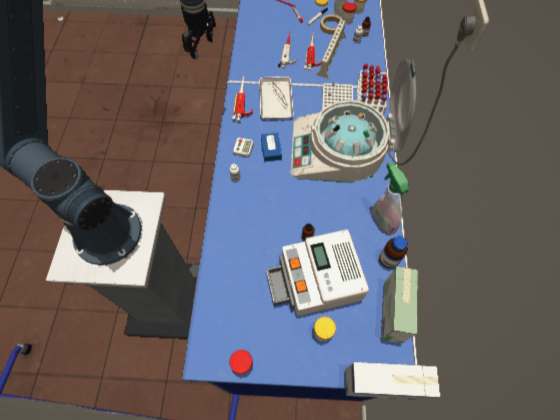

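View pics/top0.png

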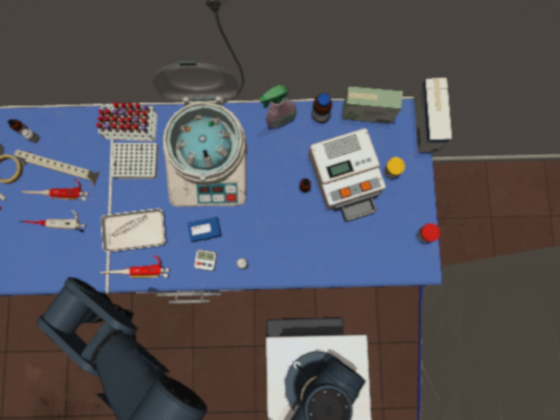

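The incubator is at scene (325,272). Its orange keys are at (295,263) and (301,286), the pull is at (279,285), and the brown dropper is at (308,232). Next I'll segment the orange keys in both views.

```bash
cat > h.py <<'E'
import cv2,numpy as np
def world(s,u,v,z=None,r=None):
    K,T=s['mtx'],s['pose']; d=np.linalg.inv(K)@[u,v,1.]
    if z is not None: w=T[:3,:3]@d; k=(z-T[2,3])/w[2]; return T[:3,3]+k*w
    return T[:3,:3]@(d*r)+T[:3,3]
def keys(s,box,z=.094):
    h=cv2.cvtColor(s['image'],cv2.COLOR_BGR2HSV); m=cv2.inRange(h,(5,150,120),(18,255,255))
    k=np.zeros_like(m);x0,y0,x1,y1=box;k[y0:y1,x0:x1]=m[y0:y1,x0:x1]
    n,_,st,c=cv2.connectedComponentsWithStats(k)
    out=[]
    for i in range(1,n):
        if st[i,4]>15:
            u,v=c[i]; r=s['range_z'][int(round(v)),int(round(u))]
            out.append((c[i].round(1),st[i,4],world(s,u,v,z).round(4),world(s,u,v,r=r).round(4)))
    return out
E
python3 - <<'E'
import pickle;from h import *
d=pickle.load(open('s.pkl','rb'))
for n,b in(("scene",(270,240,330,310)),("top",(320,170,400,215))):
    for o in keys(d[n],b): print(n,*o)
# white top / range map of pull & deck in scene
s=d['scene']; 
v,u=np.mgrid[225:325,255:380]; P=np.array([world(s,a,b,r=s['range_z'][b,a]) for a,b in zip(u.ravel(),v.ravel())])
m=(P[:,2]>.104)&(P[:,2]<.122); r=cv2.minAreaRect(P[m][:,:2].astype('f4')*1000);print('head',m.sum(),r)
m=(P[:,2]>.042)&(P[:,2]<.056)&(P[:,0]<.6); print('pull rim',m.sum(),P[m].mean(0),P[m].min(0),P[m].max(0))
m=(P[:,2]>.012)&(P[:,2]<.024)&(P[:,0]<.6); print('pull floor',m.sum(),P[m].mean(0))
E
```

```text
scene [294.5 263.1] 90 [ 0.5954 -0.1018  0.094 ] [ 0.5954 -0.1019  0.0945]
scene [300.7 285.9] 95 [ 0.6149 -0.1668  0.094 ] [ 0.615  -0.166   0.0914]
top [365.3 185.7] 67 [ 0.6113 -0.1652  0.094 ] [ 0.6118 -0.1656  0.0918]
top [344.7 192. ] 69 [ 0.5928 -0.0999  0.094 ] [ 0.5929 -0.1     0.0936]
head 2998 ((710.4232788085938, -103.96802520751953), (132.72064208984375, 188.6309814453125), 16.354183197021484)
pull rim 171 [ 0.54601298 -0.15237574  0.04792076] [ 0.51701873 -0.21514852  0.04251381] [ 0.59704288 -0.05992549  0.05559263]
pull floor 413 [ 0.555483   -0.14629119  0.01786642]
```

Both views agree: the key midpoint is at (0.6035,-0.133), the spacing is 68 mm and the yaw is about 16.4°, which matches the head rectangle. I'll approach now, turning +41° on the way.

```bash
python3 -m crank '[{"dp":[0.47,-0.97,0],"angular":[0,0,1.7]},{"dp":[0.47,-0.97,0],"angular":[0,0,1.7]},{"dp":[0.47,-0.97,0],"angular":[0,0,1.7]},{"dp":[0.47,-0.97,0],"angular":[0,0,1.7]},{"dp":[0.47,-0.97,0],"angular":[0,0,1.7]},{"dp":[0.47,-0.97,0],"angular":[0,0,1.7]},{"dp":[0.47,-0.97,0],"angular":[0,0,1.7]},{"dp":[0.47,-0.97,0],"angular":[0,0,1.7]},{"dp":[0.47,-0.97,0],"angular":[0,0,1.7]},{"dp":[0.47,-0.97,0],"angular":[0,0,1.7]},{"dp":[0.47,-0.97,0],"angular":[0,0,1.7]},{"dp":[0.47,-0.97,0],"angular":[0,0,1.7]},{"dp":[0.47,-0.97,0],"angular":[0,0,1.7]},{"dp":[0.47,-0.97,0],"angular":[0,0,1.7]},{"dp":[0.47,-0.97,0],"angular":[0,0,1.7]},{"dp":[0.47,-0.97,0],"angular":[0,0,1.7]},{"dp":[0.47,-0.97,0],"angular":[0,0,1.7]},{"dp":[0.47,-0.97,0],"angular":[0,0,1.7]},{"dp":[0.47,-0.97,0],"angular":[0,0,1.7]},{"dp":[0.47,-0.97,0],"angular":[0,0,1.7]}]' 0.365 20
python3 -m crank '[{"dp":[0.5,-0.97,-0.4],"angular":[0,0,1.8]},{"dp":[0.5,-0.97,-0.4],"angular":[0,0,1.8]},{"dp":[0.5,-0.97,-0.4],"angular":[0,0,1.8]},{"dp":[0.5,-0.97,-0.4],"angular":[0,0,1.8]},{"dp":[0,0,0],"angular":[0,0,0]},{"dp":[0,0,0],"angular":[0,0,0]}]'
python3 - <<'E'
from station import sense,vision;from h import *
from scipy.spatial.transform import Rotation as R
s=sense();r=R.from_quat(s['tool_rot']).as_matrix();print(s['tcp_pos'],r.round(3).tolist(),np.degrees(np.arctan2(r[1,1],r[0,1])),s['finger_gap'],s['force'],s['t'])
c=vision.snapshot('scene');cv2.imwrite('pics/a.png',cv2.resize(c['image'][200:330,220:390],None,fx=4.5,fy=4.5,interpolation=2))
T=c['pose'];p=s['tcp_pos']
for dy in(-.034,0,.034):
  for dz in (.012,):
    w=p+r@[0,dy,dz]; q=T[:3,:3].T@(w-T[:3,3]); print((c['mtx']@q/q[2])[:2])
E
```

```text
t: 2.1
tcp_pos: [0.5442, -0.0158, 0.2479]
tool_rot: [-0.081, 0.997, 0.0, -0.0]
force: [-1.3, 1.1, -0.1]
finger_gap: 0.633
gripper_force: 0.0
t: 2.7
tcp_pos: [0.6035, -0.1314, 0.1993]
tool_rot: [-0.142, 0.99, 0.001, -0.001]
force: [-0.1, 0.0, 0.1]
finger_gap: 0.631
gripper_force: 0.0
[ 0.60351996 -0.13138738  0.199253  ] [[-0.96, -0.281, -0.002], [-0.281, 0.96, 0.001], [0.002, 0.002, -1.0]] 106.30232142643082 0.6305492731720895 [-0.14745709  0.04673493  0.12743176] 2.7
[301.73892095 274.24276511]
[298.39404066 261.88494532]
[295.1462961  249.88599813]
```

View pics/a.png

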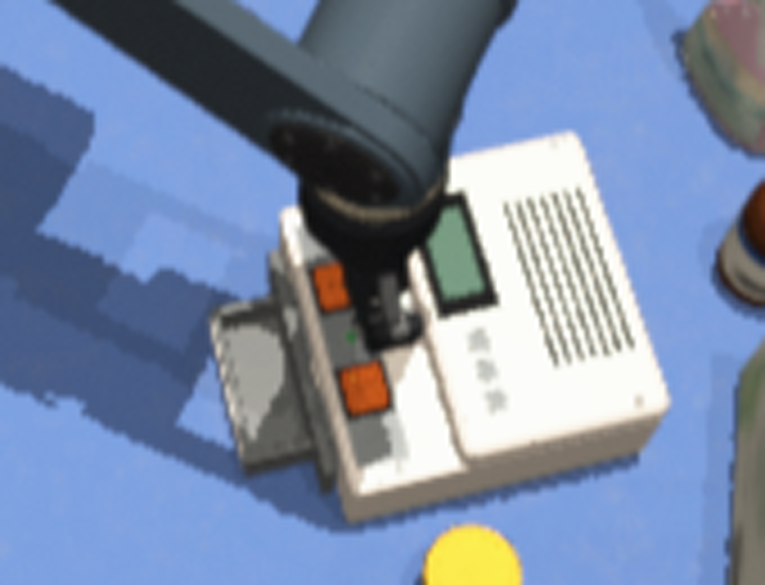

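The right fingertip appears near crop (395,335), a little to +x of its projection. I'll check that with depth.

```bash
python3 - <<'E'
from station import sense,vision;from h import *
from scipy.spatial.transform import Rotation as R
s=sense();r=R.from_quat(s['tool_rot']).as_matrix();p=s['tcp_pos']
for n in('scene','top'):
    c=vision.snapshot(n);g=c['range_z'];v,u=np.nonzero(g);d=np.linalg.inv(c['mtx'])@np.array([u,v,np.ones_like(u)])*g[v,u]
    P=(c['pose'][:3,:3]@d).T+c['pose'][:3,3]; L=(P-p)@r
    m=(abs(L[:,0])<.05)&(abs(L[:,1])<.08)&(L[:,2]>-.05)&(L[:,2]<.04)
    o=np.argsort(L[m][:,2])[::-1]
    print(n);print(np.c_[u[m],v[m],L[m]*1000][o][:22].round(0).astype(int).tolist())
E
```

```text
scene
[[299, 275, 7, -34, 16], [298, 273, 9, -30, 10], [300, 274, 5, -35, 8], [299, 274, 8, -35, 3], [298, 272, 9, -31, 1], [298, 271, 9, -29, -1], [300, 273, 5, -35, -1], [299, 273, 8, -36, -6], [299, 272, 9, -35, -12], [299, 271, 10, -38, -28], [301, 272, 6, -42, -31], [299, 270, 10, -36, -32], [302, 269, 2, -36, -32], [300, 272, 9, -42, -33], [302, 267, 1, -31, -33], [302, 268, 2, -33, -33], [300, 271, 8, -40, -34], [304, 267, -4, -33, -35], [304, 268, -3, -35, -35], [303, 269, 0, -37, -36], [299, 269, 10, -35, -36], [301, 271, 6, -41, -36]]
top
[[381, 176, 12, -54, -39], [382, 175, 11, -55, -47]]
```

Depth puts the tip at local y≈-35, z≈+16, as expected. Descending.

```bash
python3 -m crank '[{"dp":[0,-0.07,-0.7],"angular":[0,0,0]},{"dp":[0,0,-0.7],"angular":[0,0,0]},{"dp":[0,0,-0.7],"angular":[0,0,0]},{"dp":[0,0,-0.5],"angular":[0,0,0]},{"dp":[0,0,-0.2],"angular":[0,0,0]},{"dp":[0,0,0],"angular":[0,0,0]},{"dp":[0,0,0],"angular":[0,0,0]}]'
python3 -m crank '[{"dp":[0,0,-0.1],"angular":[0,0,0]},{"dp":[0,0,-0.1],"angular":[0,0,0]},{"dp":[0,0,0],"angular":[0,0,0]},{"dp":[0,0,0],"angular":[0,0,0]}]'
```

```text
t: 3.55
tcp_pos: [0.6047, -0.1331, 0.1171]
tool_rot: [-0.143, 0.99, -0.0, 0.001]
force: [-0.8, -0.5, 0.4]
finger_gap: 0.634
gripper_force: 0.0
t: 3.95
tcp_pos: [0.6041, -0.1332, 0.1104]
tool_rot: [-0.143, 0.99, -0.0, 0.0]
force: [0.1, -0.2, -0.1]
finger_gap: 0.636
gripper_force: 0.0
```

```bash
for i in 1 2; do python3 -m crank '[{"dp":[0,0,-0.1],"angular":[0,0,0]},{"dp":[0,0,0],"angular":[0,0,0]},{"dp":[0,0,0],"angular":[0,0,0]}]' | egrep 'pos|force'; done
```

```text
tcp_pos: [0.6041, -0.1332, 0.1073]
force: [0.5, -0.7, -0.2]
gripper_force: 0.1
tcp_pos: [0.6041, -0.1332, 0.1047]
force: [-1.4, -0.8, 3.4]
gripper_force: 2.0
```

```bash
python3 -m crank '[{"dp":[0,0,-0.1],"angular":[0,0,0]},{"dp":[0,0,-0.05],"angular":[0,0,0]},{"dp":[0,0,0],"angular":[0,0,0]}]'| egrep 'pos|force';  python3 -m crank '[{"dp":[0,0,-0.03],"angular":[0,0,0]},{"dp":[0,0,0],"angular":[0,0,0]},{"dp":[0,0,0],"angular":[0,0,0]}]'| egrep 'pos|force'
```

```text
tcp_pos: [0.6042, -0.1332, 0.1012]
force: [-2.2, 0.9, 9.0]
gripper_force: 5.1
tcp_pos: [0.6042, -0.1332, 0.1011]
force: [-3.5, -0.0, 13.5]
gripper_force: 7.2
```

```bash
python3 -m crank '[{"dp":[0,0,-0.02],"angular":[0,0,0]},{"dp":[0,0,0],"angular":[0,0,0]},{"dp":[0,0,0],"angular":[0,0,0]},{"dp":[0,0,0],"angular":[0,0,0]},{"dp":[0,0,0],"angular":[0,0,0]},{"dp":[0,0,0],"angular":[0,0,0]},{"dp":[0,0,0],"angular":[0,0,0]},{"dp":[0,0,0],"angular":[0,0,0]},{"dp":[0,0,0],"angular":[0,0,0]},{"dp":[0,0,0],"angular":[0,0,0]},{"dp":[0,0,0],"angular":[0,0,0]},{"dp":[0,0,0],"angular":[0,0,0]},{"dp":[0,0,0],"angular":[0,0,0]},{"dp":[0,0,0],"angular":[0,0,0]},{"dp":[0,0,0],"angular":[0,0,0]},{"dp":[0,0,0],"angular":[0,0,0]},{"dp":[0,0,0],"angular":[0,0,0]},{"dp":[0,0,0],"angular":[0,0,0]},{"dp":[0,0,0],"angular":[0,0,0]},{"dp":[0,0,0],"angular":[0,0,0]}]'| egrep 't:|pos|force'
python3 - <<'E'
from station import vision;from h import *
c=vision.snapshot('scene');cv2.imwrite('pics/b.png',cv2.resize(c['image'][200:330,220:390],None,fx=4.5,fy=4.5,interpolation=2))
E
```

```text
t: 7.15
tcp_pos: [0.6042, -0.1332, 0.1011]
tool_rot: [-0.143, 0.99, -0.0, 0.0]
force: [-3.5, 0.4, 17.2]
gripper_force: 8.7
```

View pics/b.png

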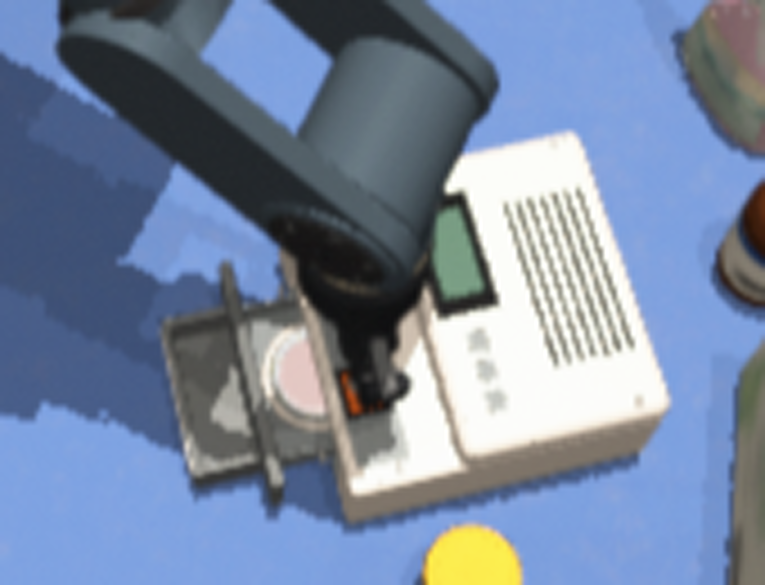

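The drawer panel is out, at about crop (250,380), and the dish is visible at (305,375). I'll hold a bit longer, then lift straight up, close the fingers and measure the pull.

```bash
python3 -m crank '[{"dp":[0,0,0],"angular":[0,0,0]},{"dp":[0,0,0],"angular":[0,0,0]},{"dp":[0,0,0],"angular":[0,0,0]},{"dp":[0,0,0],"angular":[0,0,0]},{"dp":[0,0,0],"angular":[0,0,0]},{"dp":[0,0,0],"angular":[0,0,0]},{"dp":[0,0,0],"angular":[0,0,0]},{"dp":[0,0,0],"angular":[0,0,0]},{"dp":[0,0,0],"angular":[0,0,0]},{"dp":[0,0,0],"angular":[0,0,0]},{"dp":[0,0,0.3],"angular":[0,0,0]},{"dp":[0,0,0.5],"angular":[0,0,0]},{"dp":[0,0,0.6],"angular":[0,0,0]},{"dp":[0,0,0.6],"angular":[0,0,0]},{"dp":[0,0,0.4],"angular":[0,0,0]},{"dp":[0,0,0],"angular":[0,0,0]}]'| egrep 't:|pos|force'
python3 -m crank '[{"dp":[0,0,0],"angular":[0,0,0]},{"dp":[0,0,0],"angular":[0,0,0]},{"dp":[0,0,0],"angular":[0,0,0]},{"dp":[0,0,0],"angular":[0,0,0]},{"dp":[0,0,0],"angular":[0,0,0]}]' 1 20 | egrep 't:|pos|force|gap'
python3 - <<'E'
from station import vision,sense;from h import *
for n in('scene','top'):
    c=vision.snapshot(n);g=c['range_z'];v,u=np.nonzero(g);d=np.linalg.inv(c['mtx'])@np.array([u,v,np.ones_like(u)])*g[v,u]
    P=(c['pose'][:3,:3]@d).T+c['pose'][:3,3]
    a=np.radians(16.4);B=np.array([[np.cos(a),-np.sin(a),0],[np.sin(a),np.cos(a),0],[0,0,1]])
    L=(P-[.6041,-.1332,0])@B   # incubator axes from key midpoint
    for nm,lo,hi in(('panel',.058,.076),('rim',.043,.055),('floor',.01,.027)):
        m=(L[:,0]<-.026)&(L[:,0]>-.2)&(abs(L[:,1])<.095)&(L[:,2]>lo)&(L[:,2]<hi); Q=L[m]*1000
        print(n,nm,len(Q),np.percentile(Q,[2,25,50,75,98],axis=0)[:,:2].round().T.tolist())
    cv2.imwrite(f'pics/c{n}.png',cv2.resize(c['image'][200:330,220:390] if n=='scene' else c['image'][120:250,290:460],None,fx=4.5,fy=4.5,interpolation=2))
E
```

```text
t: 8.8
tcp_pos: [0.6052, -0.1335, 0.1722]
tool_rot: [-0.143, 0.99, -0.001, 0.002]
force: [0.4, -0.1, 0.5]
gripper_force: 0.0
t: 9.3
tcp_pos: [0.6039, -0.1331, 0.1698]
tool_rot: [-0.143, 0.99, 0.0, -0.0]
force: [-0.1, 0.0, 0.3]
finger_gap: -0.004
gripper_force: 0.0
scene panel 173 [[-74.0, -72.0, -70.0, -68.0, -65.0], [-73.0, -42.0, -6.0, 32.0, 69.0]]
scene rim 156 [[-119.0, -115.0, -112.0, -92.0, -73.0], [-67.0, -47.0, -6.0, 38.0, 50.0]]
scene floor 654 [[-111.0, -96.0, -80.0, -54.0, -29.0], [-53.0, -27.0, 1.0, 29.0, 48.0]]Traceback (most recent call last):
  File "<stdin>", line 9, in <module>
    return _quantile_unchecked(
        a, q, axis, out, overwrite_input, method, keepdims, weights)
    return _ureduce(a,
                    func=_quantile_ureduce_func,
    ...<5 lines>...
                    overwrite_input=overwrite_input,
                    method=method)
    r = func(a, **kwargs)
    result = _quantile(arr,
                       quantiles=q,
    ...<2 lines>...
                       out=out,
                       weights=wgt)
    slices_having_nans = np.isnan(arr[-1, ...])
                                  ~~~^^^^^^^^^
IndexError: index -1 is out of bounds for axis 0 with size 0
```

View pics/cscene.png

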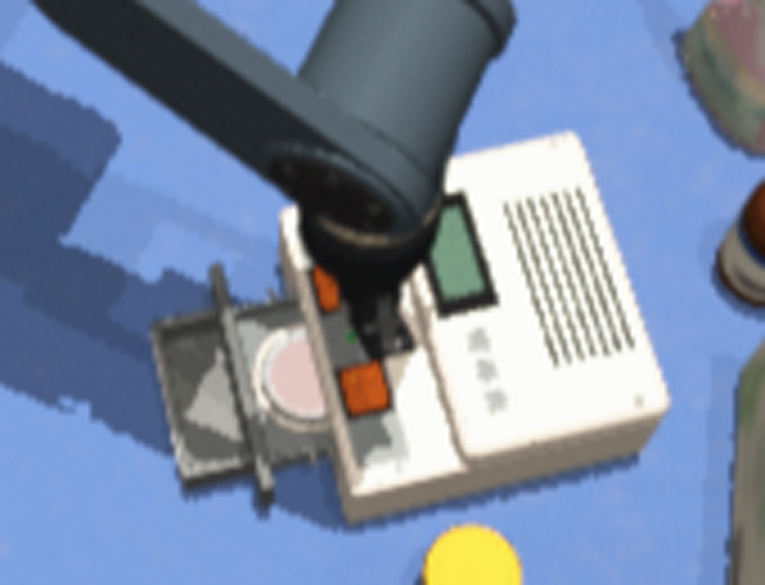

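The panel front is at -74 mm and the front wall at -114 to -119 mm from the key midpoint, 44 mm apart as specified. That puts the pull centre at world (0.515,-0.160), with the drawer about 40 mm out and the keys up. Moving over it and entering.

```bash
python3 -m crank '[{"dp":[-0.6,-0.18,0],"angular":[0,0,0]},{"dp":[-0.8,-0.24,0],"angular":[0,0,0]},{"dp":[-0.8,-0.24,0],"angular":[0,0,0]},{"dp":[-0.6,-0.18,0],"angular":[0,0,0]},{"dp":[-0.2,-0.06,-0.4],"angular":[0,0,0]},{"dp":[0,0,-0.6],"angular":[0,0,0]},{"dp":[0,0,-0.6],"angular":[0,0,0]},{"dp":[0,0,-0.4],"angular":[0,0,0]},{"dp":[0,0,-0.2],"angular":[0,0,0]},{"dp":[0,0,0],"angular":[0,0,0]},{"dp":[0,0,0],"angular":[0,0,0]}]'| egrep 't:|pos|force'
python3 - <<'E'
from station import vision,sense;from h import *
for n in('top','scene'):
    c=vision.snapshot(n);cv2.imwrite(f'pics/d{n}.png',cv2.resize(c['image'][200:330,220:390] if n=='scene' else c['image'][120:250,290:460],None,fx=4.5,fy=4.5,interpolation=2))
E
```

```text
t: 10.5
tcp_pos: [0.5145, -0.1602, 0.1046]
tool_rot: [-0.143, 0.99, -0.0, 0.0]
force: [-0.1, 0.1, -0.2]
gripper_force: 0.0
```

View pics/dscene.png

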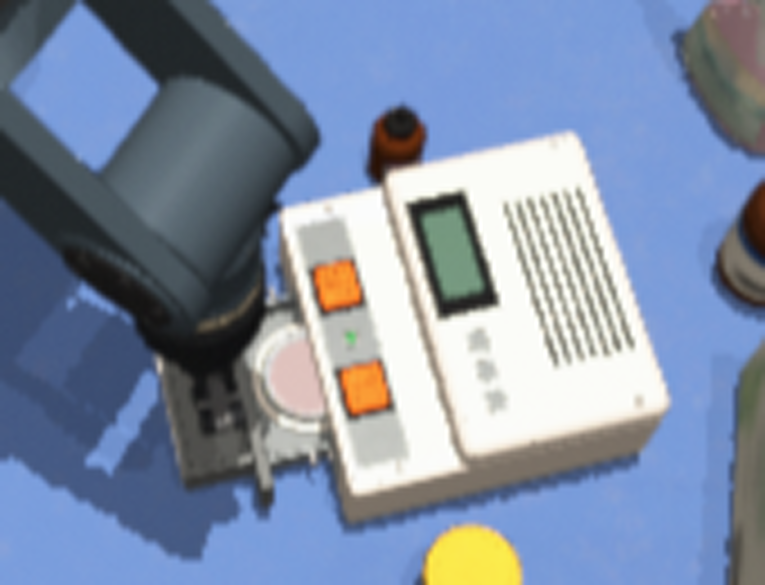

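The keys are up and the fingertips at crop (215,400) are between the front wall (~170) and the panel (~250). Descending 50 mm.

```bash
python3 -m crank '[{"dp":[0,0,-0.5],"angular":[0,0,0]},{"dp":[0,0,-0.4],"angular":[0,0,0]},{"dp":[0,0,-0.3],"angular":[0,0,0]},{"dp":[0,0,-0.2],"angular":[0,0,0]},{"dp":[0,0,0],"angular":[0,0,0]}]'| egrep 't:|pos|force'
python3 -m crank '[{"dp":[0,0,-0.2],"angular":[0,0,0]},{"dp":[0,0,-0.1],"angular":[0,0,0]},{"dp":[0,0,0],"angular":[0,0,0]},{"dp":[0,0,0],"angular":[0,0,0]}]'| egrep 't:|pos|force'
```

```text
t: 11.1
tcp_pos: [0.5136, -0.1599, 0.0614]
tool_rot: [-0.143, 0.99, 0.001, -0.001]
force: [0.6, 0.3, 0.7]
gripper_force: 0.0
t: 11.5
tcp_pos: [0.5141, -0.1601, 0.0534]
tool_rot: [-0.143, 0.99, -0.0, 0.0]
force: [0.6, 0.8, 0.8]
gripper_force: 0.0
```

```bash
python3 -m crank '[{"dp":[-0.06,-0.018,-0.04],"angular":[0,0,0]},{"dp":[-0.06,-0.018,-0.04],"angular":[0,0,0]},{"dp":[-0.06,-0.018,0],"angular":[0,0,0]},{"dp":[-0.06,-0.018,0],"angular":[0,0,0]},{"dp":[-0.06,-0.018,0],"angular":[0,0,0]},{"dp":[-0.1,-0.03,0],"angular":[0,0,0]},{"dp":[-0.12,-0.035,0],"angular":[0,0,0]},{"dp":[-0.12,-0.035,0],"angular":[0,0,0]},{"dp":[-0.12,-0.035,0],"angular":[0,0,0]},{"dp":[-0.12,-0.035,0],"angular":[0,0,0]}]'| egrep 't:|pos|force'
python3 -m crank '[{"dp":[-0.13,-0.038,0],"angular":[0,0,0]},{"dp":[-0.13,-0.038,0],"angular":[0,0,0]},{"dp":[-0.13,-0.038,0],"angular":[0,0,0]},{"dp":[-0.13,-0.038,0],"angular":[0,0,0]},{"dp":[-0.13,-0.038,0],"angular":[0,0,0]},{"dp":[-0.13,-0.038,0],"angular":[0,0,0]},{"dp":[-0.13,-0.038,0],"angular":[0,0,0]},{"dp":[-0.13,-0.038,0],"angular":[0,0,0]},{"dp":[-0.1,-0.03,0],"angular":[0,0,0]},{"dp":[0,0,0],"angular":[0,0,0]}]'| egrep 't:|pos|force'
```

```text
t: 12.5
tcp_pos: [0.4875, -0.1681, 0.051]
tool_rot: [-0.143, 0.99, -0.0, 0.0]
force: [0.8, 0.5, -1.0]
gripper_force: 0.6
t: 13.5
tcp_pos: [0.4526, -0.1778, 0.0508]
tool_rot: [-0.142, 0.99, 0.0, -0.001]
force: [0.5, 0.3, -0.1]
gripper_force: 0.0
```

```bash
for i in 1 2 3; do python3 -m crank '[{"dp":[-0.064,-0.019,0],"angular":[0,0,0]},{"dp":[-0.064,-0.019,0],"angular":[0,0,0]},{"dp":[0,0,0],"angular":[0,0,0]}]'| egrep 't:|pos|^force'; done
```

```text
t: 13.8
tcp_pos: [0.4492, -0.1789, 0.0508]
tool_rot: [-0.143, 0.99, 0.0, -0.0]
force: [-0.2, -0.2, -0.3]
t: 14.1
tcp_pos: [0.4455, -0.1803, 0.0509]
tool_rot: [-0.143, 0.99, 0.0, -0.0]
force: [0.1, 0.5, 0.6]
t: 14.4
tcp_pos: [0.4428, -0.1812, 0.0509]
tool_rot: [-0.142, 0.99, -0.0, 0.001]
force: [4.6, 4.3, -0.8]
```

The force has risen after about 66 mm of draw, which fits the stop. One small nudge, then back off and measure.

```bash
python3 -m crank '[{"dp":[-0.03,-0.01,0],"angular":[0,0,0]},{"dp":[0,0,0],"angular":[0,0,0]},{"dp":[0,0,0],"angular":[0,0,0]}]'| egrep 't:|pos|^force'
python3 -m crank '[{"dp":[0.1,0.03,0],"angular":[0,0,0]},{"dp":[0.12,0.035,0],"angular":[0,0,0]},{"dp":[0.03,0.01,0],"angular":[0,0,0]},{"dp":[0,0,0],"angular":[0,0,0]},{"dp":[0,0,0.15],"angular":[0,0,0]},{"dp":[0,0,0.4],"angular":[0,0,0]},{"dp":[0,0,0.8],"angular":[0,0,0]},{"dp":[0,0,1],"angular":[0,0,0]},{"dp":[0,0,1],"angular":[0,0,0]},{"dp":[0,0.5,0.8],"angular":[0,0,0]},{"dp":[0,0.9,0.4],"angular":[0,0,0]},{"dp":[0,0.9,0],"angular":[0,0,0]},{"dp":[0,0.9,0],"angular":[0,0,0]},{"dp":[0,0.9,0],"angular":[0,0,0]},{"dp":[0,0.9,0],"angular":[0,0,0]},{"dp":[0,0.5,0],"angular":[0,0,0]},{"dp":[0,0,0],"angular":[0,0,0]},{"dp":[0,0,0],"angular":[0,0,0]}]'| egrep 't:|pos|^force'
python3 - <<'E'
from station import vision,sense;from h import *
c=vision.snapshot('scene');g=c['range_z'];v,u=np.nonzero(g);d=np.linalg.inv(c['mtx'])@np.array([u,v,np.ones_like(u)])*g[v,u]
P=(c['pose'][:3,:3]@d).T+c['pose'][:3,3]
a=np.radians(16.4);B=np.array([[np.cos(a),-np.sin(a),0],[np.sin(a),np.cos(a),0],[0,0,1]])
L=(P-[.6041,-.1332,0])@B
for nm,lo,hi in(('panel',.058,.076),('rim',.043,.055)):
    m=(L[:,0]<-.026)&(L[:,0]>-.25)&(abs(L[:,1])<.09)&(L[:,2]>lo)&(L[:,2]<hi); Q=L[m]*1000
    print(nm,len(Q),np.percentile(Q,[2,25,50,75,98],axis=0)[:,:2].round().T.tolist())
cv2.imwrite('pics/e.png',cv2.resize(c['image'][200:330,220:390],None,fx=4.5,fy=4.5,interpolation=2))
E
```

```text
t: 14.7
tcp_pos: [0.4428, -0.1813, 0.051]
tool_rot: [-0.142, 0.99, -0.0, 0.002]
force: [6.1, 6.0, -1.4]
t: 16.5
tcp_pos: [0.4487, -0.0146, 0.1881]
tool_rot: [-0.143, 0.99, -0.0, 0.0]
force: [0.1, -0.0, 0.6]
panel 168 [[-139.0, -137.0, -134.0, -132.0, -130.0], [-74.0, -42.0, -5.0, 31.0, 69.0]]
rim 148 [[-183.0, -180.0, -177.0, -160.0, -133.0], [-53.0, -45.0, 0.0, 43.0, 51.0]]
```

View pics/e.png

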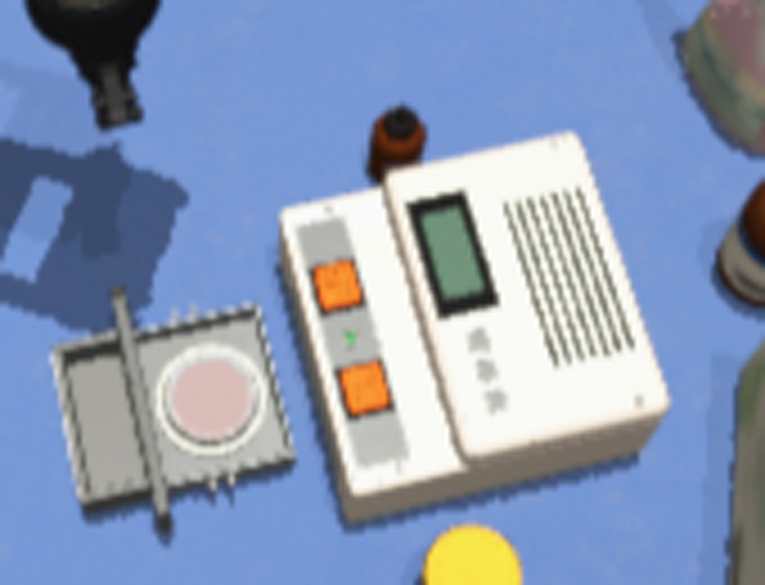

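The panel moved 65 mm, from about 40 mm to 105 mm, against a hard stop. The dish is in its seat at crop (210,398), the keys are up and the arm is clear.

```bash
python3 -c "
from station import order
print(order.sign_off())"
```

```text
the job is handed in; nothing more can be done
None
```

The job is handed in: the drawer is drawn out to its stop (about 105 mm), both keys are up, the dish is still in its seat and the arm is clear; the sign-off returned no verdict.

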